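# Put the wax pens back on the charging dock

### The arm

A 6-joint arm with a two-finger parallel gripper is mounted at the origin on the work surface. World frame = base frame: x ahead of the robot, y to its left, z up, the work surface at z = 0. Lengths are in m, angles in rad, forces in N, time in s.
With the tool pointing down it reaches from about 0.35 to 0.775 m from the base axis. Payload 5.5 kg.
Tool frame: the origin (TCP) lies between the finger pads; the fingertips stand 8 mm ahead of it and the grasp point (between the pads) lies 11 mm behind it; z points along the fingers, y is the line along which they close (so a half turn about z gives the same grasp; the last joint's range is limited). The gripper opens to 85 mm and grips with 20 to 120 N. Pads are 22 mm wide; open, the fingers measure 114 mm over their backs; the gripper's body (76 mm by 85 mm) begins 54 mm behind the grasp point. The pads swing forward as they close: fully open they stand 13 mm farther back than shut.
Start: joints at [-1.279, 0.313, 0.046, 1.304, 0, 1.431], TCP at [0.241, -0.522, 0.239] pointing down, gripper open.
Joint ranges: [-2.76, 2.76], [-0.86, 1.69], [-1.03, 1.26], [-2.2, 2.34], [-1.47, 1.5], [-3.14, 3.14]. Speed limits (rad/s): [2.57, 2.57, 3.14, 3.14, 3.14, 3.14].

### API

Orientations are given as a unit quaternion [w, x, y, z].
In Python, from workcell import env gives the robot as it stands.
- The arm moves only by the tool move_arm, never from a script. Its argument "moves" is one flat list of numbers, 5 for each row, row after row: the shift along the world's x, y, z in m, then the turn about the world's z in rad, then the finger opening in m, from 0 to 0.0854. A call has 1 to 12 rows; each row is the pose to reach, as a shift and turn from the pose commanded when the call began; what a row does not reach only later rows make up. A row lasts 1/12 s, in which the tool goes at most 41.7 mm and 7.16 degrees, less where a joint would pass 70% of its speed; a pose out of reach is approached as far as the arm can. A call with a gripper value outside its range is refused whole. The fingers move at their own pace and stop on an object; "newtons" is the grip in N (left out, the last holds). Time passes only in rows, so rows that repeat a pose let the fingers close. It gives the time, the measured TCP pose, the force, the opening and the grip force at its end, in the units of the state.
- env.get_state(): the state, without advancing time (a new reading comes with each control period).
- env.read_camera(name): name is "side" or "top"; returns a dict with "pixels" (400x640x3 uint8, red, green, blue), "camera_matrix" (3x3 intrinsics, pixels), "rvec" (rotation vector, rad) and "tvec" (3), from world to camera coordinates, as OpenCV has them. Camera axes: x right, y down, z forward; pixel columns grow to the right and rows downward; lengths in m; the calibration is good to about 2 mm. A picture is of the moment at which its call begins. There is no depth.
- env.hand_in(): hands the job in; it is judged then, once.
The state is a dict: "clock": time; "joint_pos": joint angles; "qvel": joint speeds; "tau": joint torques, N m; "tcp_pos": TCP position; "orientation": TCP orientation; "wrist_force": force on the tool from outside, world axes, zero at the start; "ft_torque": the same for the moment, N m; "finger_gap": finger opening in m; "grip_force": force on a finger pad.
Only numpy, scipy, OpenCV 4.12 (cv2) and the standard library are available. Lean on these libraries where they do the work, as an engineer would, in place of code of your own. Each camera call takes 0.05 s, during which the arm holds its last target. There are 200 camera calls.

### The job

Put the two cordless wax pens that lie on the black tray back on the charging dock: press each one down past the sprung jaw of a free cradle until it snaps fully home, brass bands on the brass contacts, needle pointing the same way as the pen already charging, so that the three lie in a neat row side by side with their ends level. Leave the charging pen and everything else on the bench where it is.

Things in the scene. Friction and masses are not known exactly. Their poses are not given: they have to be found in the camera images.
- pen_a: wax pen, a rod 172 mm long: round black body 18 mm thick, a brass band 14 mm wide 36 mm either side of the origin, a grey six-sided collar (20 mm across flats) at each end (x -68 to -54, 54 to 64 mm), cone and steel needle at the +x end. Origin on the axis midway between the bands, at the centre of mass; x along the axis to the needle. 55 g. At first on the tray, axis level, 10 mm above its floor.
- pen_b: the same kind of pen as pen_a, same frame; also lies on the tray at the start.
- pen_c: the same kind of pen, same frame; it is already charging, clipped in the middle cradle of the dock, and stays there.
- pen_a_tip (a point): point of pen_a's needle, 104 mm from its origin
- pen_b_tip (a point): point of pen_b's needle
- pen_c_tip (a point): point of pen_c's needle
- dock: charging dock, fixed: white base 175 (x) x 200 (y) x 16 mm, a 40 mm high housing across its -x end (x -115 to -81 mm), three cradles 60 mm apart in y. A cradle is two fork clips, each 12 mm thick, 36 mm either side of its middle, open between them down to the base (30 mm under the seated axis). Origin: underside, below the middle cradle; x is the way the seated needles point
- bay0 (a point): free cradle at the dock's -y side: where the origin of a seated pen lies, 46 mm above the bench; axes as the dock's. Each clip has a brass-topped seat, a fixed black prong on its +y side and an arm of the steel jaw on its -y side, 20 mm apart when shut (1 mm play each side of the pen), both flared to a mouth 30 mm wide, 20 mm above this point
- bay1 (a point): the same point of the middle cradle (taken by pen_c). The jaw's rounded lips stand about 2.5 mm in a pen's way until it is pressed past them with about 5 to 15 N; they then close over it, and it rests on the seats with its axis at this height
- bay2 (a point): the same point of the free cradle at the dock's +y side; cradle built as the others
- jaw0 (a joint): hinge of the sprung steel jaw of cradle 0: 0 shut, grows (rad) as the jaw is pushed aside towards the dock's -y; a spring always shuts it (0.16 N m at 0, plus 0.9 N m per rad)
- jaw1 (a joint): hinge of the sprung steel jaw of cradle 1 (the middle): 0 shut, grows (rad) as the jaw is pushed aside towards the dock's -y; a spring always shuts it (0.16 N m at 0, plus 0.9 N m per rad)
- jaw2 (a joint): hinge of the sprung steel jaw of cradle 2: 0 shut, grows (rad) as the jaw is pushed aside towards the dock's -y; a spring always shuts it (0.16 N m at 0, plus 0.9 N m per rad)
- tray: black serving tray with white tissue on it, fixed to the bench, 320 mm (x) by 380 mm (y), rim 18 mm high and 5 mm thick, floor 5 mm above the bench. Origin: centre of its underside
- mould: bystander on the tray: rubber mould, two slabs, 54 x 36 x 22 mm; origin under its centre
- carver: bystander on the tray: wax carver with a wooden handle, 180 mm long (x), 7 mm high, lying along the tray's rim
- tree: bystander beyond the dock: wax tree on a round rubber base, base 72 mm in diameter, 120 mm high, upright; origin under its centre
- jar: bystander beyond the dock: glass jar with a steel cap, 54 mm in diameter, 55 mm high; origin under its centre

How it is judged:
By the outcome, as a careful person would: the job done as asked, in the order asked, and still so for the second after the job is handed in, with the robot touching nothing.
It also fails if it takes over 58 s, if anything falls off the work surface, if the arm or the gripper's body presses on something with over 40 N, if the wrist force passes 120 N, or if a joint passes its speed limit or range.

## Working session

There is one attempt and no reset: what is moved stays moved. The work goes in short steps, Python scripts to look and compute and a tool call to move; the robot and the scene stay as the last step left them, time stands still between calls to the robot, and variables do not carry over. Pictures are saved under pics/ and viewed, at most 12 in all, crops included, and the job is handed in when it is done.

Besides the shell and the picture viewer there is one more tool, called after "Emit:" by a JSON object that holds its "api" and its "payload". move_arm: Moves the arm, as the interface text tells. Its arguments: {"type":"object","properties":{"moves":{"type":"array"},"newtons":{"type":"number"}},"required":["moves"]}

```bash
mkdir -p pics
cat > h.py <<'E'
import numpy as np, cv2
from workcell import env
def snap(n,f):
    c=env.read_camera(n); cv2.imwrite(f,c["pixels"][:,:,::-1]); np.savez(f"{n}.npz",**c); return c
def ray(c,uv,z):
    "world point at height z seen at pixel uv"
    R=cv2.Rodrigues(np.array(c["rvec"]))[0]; t=np.array(c["tvec"]).ravel()
    d=R.T@np.linalg.solve(np.array(c["camera_matrix"]),[uv[0],uv[1],1.]); o=-R.T@t
    return o+d*(z-o[2])/d[2]
def proj(c,p):
    return cv2.projectPoints(np.array(p,float).reshape(-1,3),np.array(c["rvec"]),np.array(c["tvec"]),np.array(c["camera_matrix"]),None)[0].reshape(-1,2)
E
python3 - <<'E'
from h import *
for n in("top","side"):
    c=snap(n,f"pics/{n}1.png"); R=cv2.Rodrigues(np.array(c["rvec"]))[0]; print(n,(-R.T@np.array(c["tvec"]).ravel()).round(3)); print(R.round(2),np.array(c["camera_matrix"]).round(1))
print(env.get_state())
E
```

```text
top [0.368 0.018 1.051]
[[ 0.05 -1.    0.  ]
 [-0.98 -0.05 -0.21]
 [ 0.21  0.01 -0.98]] [[467.7   0.  327.6]
 [  0.  467.7 202.9]
 [  0.    0.    1. ]]
side [0.12  0.702 0.727]
[[-0.85 -0.53 -0.02]
 [-0.31  0.53 -0.79]
 [ 0.43 -0.67 -0.61]] [[427.1   0.  322.6]
 [  0.  427.1 191.7]
 [  0.    0.    1. ]]
{'clock': 0.1, 'joint_pos': array([-1.27859710e+00,  3.13940640e-01,  4.50956160e-02,  1.30361087e+00,
       -2.14974241e-05,  1.43123088e+00]), 'qvel': array([-0.00199506, -0.00105888,  0.00381985,  0.00207088, -0.00070117,
       -0.00108887]), 'tau': array([ 2.26897224e-03, -4.81725097e+01,  2.99244958e+01,  1.26674978e-02,
       -1.42610143e-04,  1.54701542e-06]), 'tcp_pos': array([ 0.24049644, -0.5217985 ,  0.23849055]), 'orientation': array([-8.26548167e-04,  9.76787431e-01,  2.14209304e-01, -7.39824244e-05]), 'wrist_force': array([ 0.0241922 , -0.08555757, -0.76676023]), 'ft_torque': array([-0.00094854, -0.01211743,  0.03572925]), 'grip_force': 0.0, 'finger_gap': 0.08546126574544907}
```

View pics/top1.png

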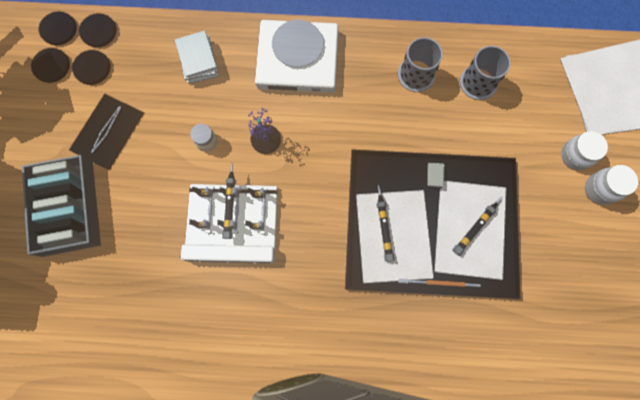

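View pics/side1.png

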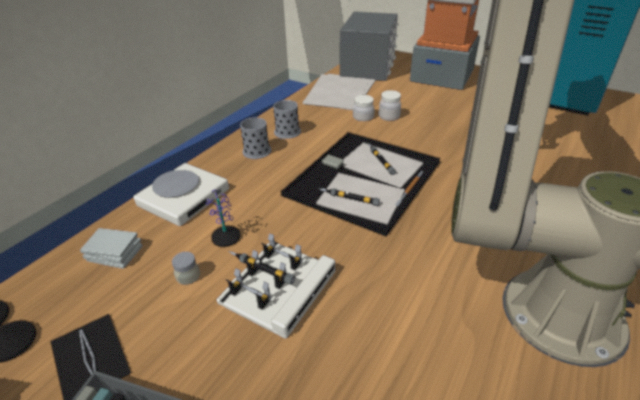

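The top view shows the dock at about (230,222) with pen_c in the middle, needle up (+x). The pens are on the tray at about (385,225) and (478,227), both with needles up. The side view shows the same layout. I'll enlarge the dock and the tray.

Run:
```python
import cv2
i=cv2.imread("pics/top1.png")
cv2.imwrite("pics/d.png",cv2.resize(i[155:270,172:292],None,fx=5,fy=5,interpolation=cv2.INTER_CUBIC))
cv2.imwrite("pics/t.png",cv2.resize(i[175:275,360:520],None,fx=5,fy=5,interpolation=cv2.INTER_CUBIC))
```

```text
(no output)
```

View pics/d.png

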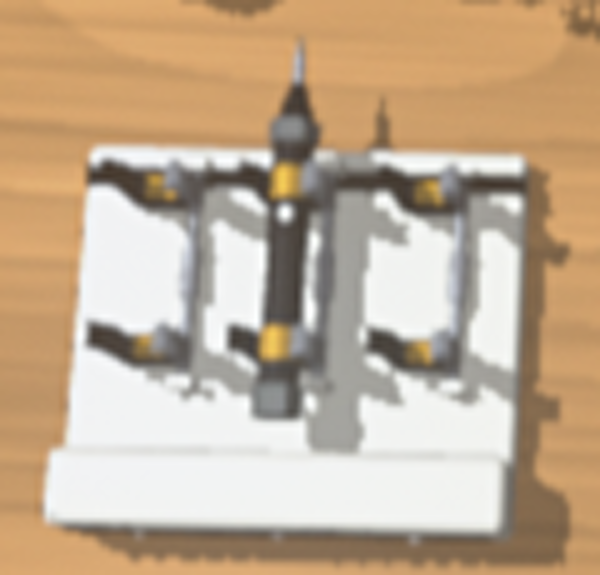

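View pics/t.png

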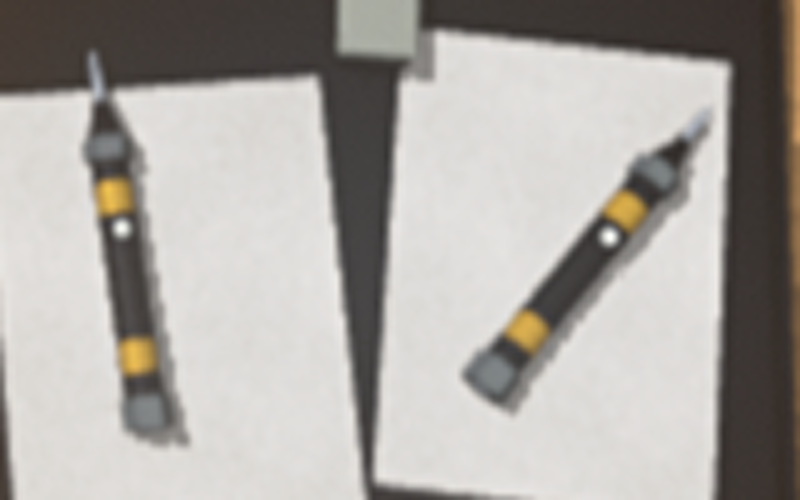

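The dock crop shows pen_c's bands at (286,181) and (273,342), with bay seats on either side and the jaw bar on the -y side of each cradle. The tray crop shows left pen bands at (114,196) and (138,355), and right pen bands at (626,209) and (526,330). Next I'll enlarge the side view to check the jaw geometry and cross-check positions.

Run:
```python
import cv2,numpy as np
i=cv2.imread("pics/side1.png")
a=cv2.resize(i[225:335,215:345],(780,660),interpolation=cv2.INTER_CUBIC)[:600]
cv2.imwrite("pics/sd.png",a)
cv2.imwrite("pics/st.png",cv2.resize(i[135:215,310:430],None,fx=6,fy=6,interpolation=cv2.INTER_CUBIC))
```

```text
(no output)
```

View pics/sd.png

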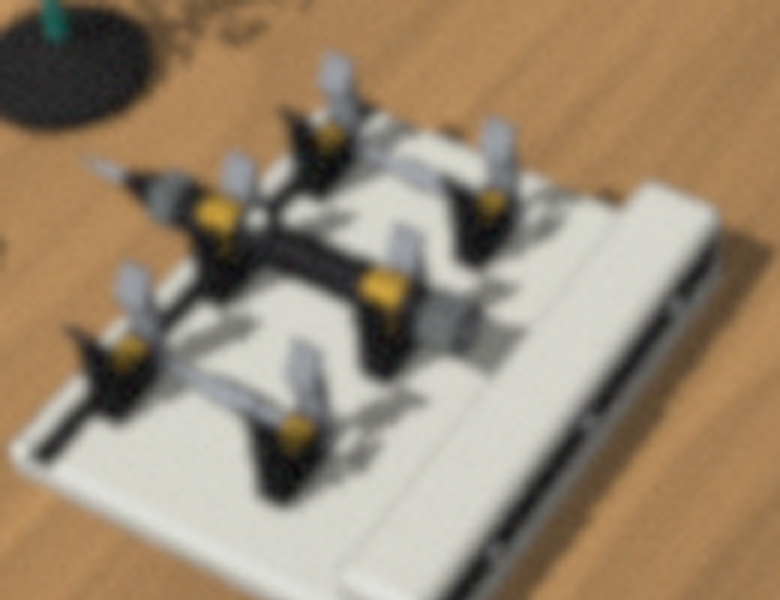

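View pics/st.png

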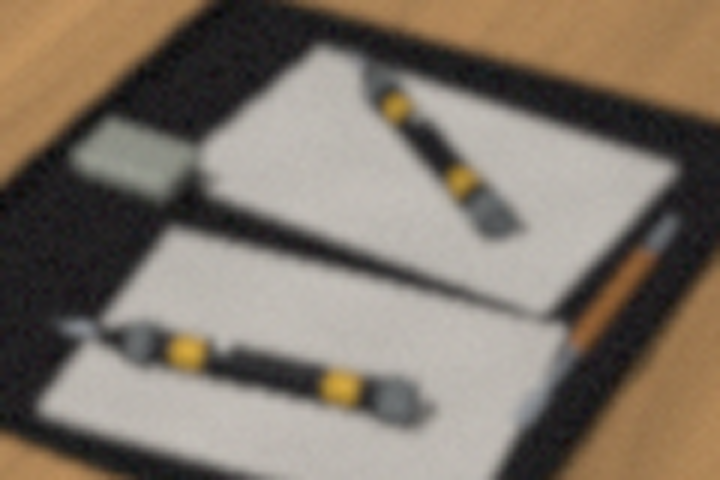

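The side crop shows pen_c's bands at (217,215) and (383,290), and the +y bay's jaw bar from (165,365) to (285,415), well below the mouth. The tray pens' bands are at (187,352) and (341,386), and at (396,106) and (462,181).

```bash
cat > fit.py <<'E'
from h import *
from scipy.optimize import least_squares
def fit(obs,z,r=8.):
    # obs: list of (cam, front uv, rear uv); band centre seen on surface facing the camera
    def pts(p,c):
        R=cv2.Rodrigues(np.array(c["rvec"]))[0]; o=-R.T@np.array(c["tvec"]).ravel()
        a=np.array([np.cos(p[2]),np.sin(p[2]),0]); P=np.array([p[0],p[1],z]); n=o-P; n-=a*(n@a); n/=np.linalg.norm(n)
        return proj(c,[P+.036*a+n*.008,P-.036*a+n*.008])
    f=lambda p:np.concatenate([(pts(p,c)-np.array([u,v])).ravel() for c,u,v in obs])
    s=least_squares(f,[.45,0,0],x_scale=[.01,.01,.1]); return s.x,s.fun
def uv(p,s,ox,oy): return ((p[0]+.5)/s-.5+ox,(p[1]+.5)/s-.5+oy)
E
python3 - <<'E'
from fit import *
T=dict(np.load("top.npz"));S=dict(np.load("side.npz"))
for n,z,t,s in [("c",.046,[uv((286,181),5,172,155),uv((273,342),5,172,155)],[uv((217,215),6,215,225),uv((383,290),6,215,225)]),
 ("L",.015,[uv((114,196),5,360,175),uv((138,355),5,360,175)],[uv((187,352),6,310,135),uv((341,386),6,310,135)]),
 ("R",.015,[uv((626,209),5,360,175),uv((526,330),5,360,175)],[uv((396,106),6,310,135),uv((462,181),6,310,135)])]:
    for o in ([(T,*t)],[(S,*s)],[(T,*t),(S,*s)]):
        x,f=fit(o,z); print(n,x.round(4),f.round(1))
# jaw bar height: triangulate
a=uv((190,265),5,172,155); b=uv((225,388),6,215,225)
for z in (.016,.025,.035,.045): print(z,ray(T,a,z).round(4),ray(S,b,z).round(4))
# dock base rear housing edges from top (z=.04)
for q in [(50,450),(505,458),(45,522),(500,532)]: print(ray(T,uv(q,5,172,155),.04).round(4))
for q in [(95,148),(523,158)]: print(ray(T,uv(q,5,172,155),.016).round(4))
E
```

```text
c [0.5637 0.2475 0.0194] [ 0.  -0.1 -0.   0.1]
c [0.5626 0.2403 0.0296] [ 0.1  0.1 -0.1 -0.1]
c [0.5625 0.2442 0.0238] [ 1.4  0.5  1.5  0.7 -1.   1.1 -1.2  1.2]
L [ 0.537  -0.1022  0.1758] [-0. -0.  0.  0.]
L [ 0.5357 -0.1064  0.1837] [ 0.  0. -0. -0.]
L [ 0.5362 -0.1033  0.1799] [ 0.4  0.4  0.6  0.4 -0.7  0.5 -0.7  0.6]
R [ 0.5494 -0.3018 -0.671 ] [-0.1  0.1  0.1 -0.1]
R [ 0.5473 -0.306  -0.6549] [ 0.   0.2 -0.  -0.2]
R [ 0.5484 -0.3026 -0.6684] [ 0.3  0.5  0.5  0.4 -0.6  0.5 -1.   0.3]
0.016 [0.5671 0.2946 0.016 ] [0.5691 0.2844 0.016 ]
0.025 [0.5654 0.2922 0.025 ] [0.5634 0.2897 0.025 ]
0.035 [0.5635 0.2895 0.035 ] [0.5571 0.2956 0.035 ]
0.045 [0.5615 0.2868 0.045 ] [0.5508 0.3014 0.045 ]
[0.4777 0.3401 0.04  ]
[0.4847 0.1428 0.04  ]
[0.4466 0.3385 0.04  ]
[0.4527 0.1424 0.04  ]
[0.6191 0.3437 0.016 ]
[0.6248 0.1482 0.016 ]
```

Emit:
{"api": "move_arm", "payload": {"moves": [0.3,0.21,-0.09,1.5,0.06,0.3,0.21,-0.09,1.5,0.06,0.3,0.21,-0.09,1.5,0.06,0.3,0.21,-0.09,1.5,0.06,0.3,0.21,-0.09,1.5,0.06,0.3,0.21,-0.09,1.5,0.06,0.3,0.21,-0.09,1.5,0.06,0.3,0.21,-0.09,1.5,0.06,0.3,0.21,-0.09,1.5,0.06,0.3,0.21,-0.09,1.5,0.06,0.3,0.21,-0.09,1.5,0.06,0.3,0.21,-0.09,1.5,0.06], "newtons": 60}}

```text
clock: 1.1
tcp_pos: [0.5412, -0.3107, 0.1481]
orientation: [-0.001, 0.565, 0.825, 0.0]
wrist_force: [-0.0, -0.1, 0.3]
finger_gap: 0.0602
grip_force: 0.0
```

```bash
cat >> h.py <<'E'
def st():
    s=env.get_state(); q=s["orientation"]; y=2*np.arctan2(q[2],q[1])
    print(round(s["clock"],2),"q",s["joint_pos"].round(3),"tcp",s["tcp_pos"].round(4),"yaw",round(y,4),"q4",q.round(4),"F",s["wrist_force"].round(1),"gap",round(s["finger_gap"],4),round(s["grip_force"],1)); return s
E
python3 -c "
from h import *
st()"
```

```text
1.1 q [-0.65   0.447  0.018  1.143 -0.     0.551] tcp [ 0.5412 -0.3107  0.1481] yaw 1.9405 q4 [-0.001   0.5651  0.825   0.    ] F [-0.  -0.1  0.3] gap 0.0602 0.0
```

Emit:
{"api": "move_arm", "payload": {"moves": [0.008,0.008,-0.04,0.54,0.06,0.008,0.008,-0.06,0.54,0.06,0.008,0.008,-0.08,0.54,0.06,0.008,0.008,-0.09,0.54,0.06,0.008,0.008,-0.1,0.54,0.06,0.008,0.008,-0.115,0.54,0.06,0.008,0.008,-0.125,0.54,0.06,0.008,0.008,-0.132,0.54,0.06,0.008,0.008,-0.132,0.54,0.06]}}

```text
clock: 1.85
tcp_pos: [0.5474, -0.3034, 0.0153]
orientation: [-0.002, 0.329, 0.944, 0.001]
wrist_force: [-0.0, -0.0, 0.8]
finger_gap: 0.0599
grip_force: 0.0
```

Emit:
{"api": "move_arm", "payload": {"moves": [0,0,0,0,0.04,0,0,0,0,0.03,0,0,0,0,0.02,0,0,0,0,0.01,0,0,0,0,0.01,0,0,0,0,0.01,0,0,0,0,0.01]}}

```text
clock: 2.43
tcp_pos: [0.5493, -0.3048, 0.0185]
orientation: [0.001, 0.329, 0.944, -0.0]
wrist_force: [0.0, 0.2, 5.9]
finger_gap: 0.0155
grip_force: 59.0
```

Emit:
{"api": "move_arm", "payload": {"moves": [0,0,0.02,0,0.01,0,0,0.05,0,0.01,0,0,0.08,0,0.01,0,0,0.1,0,0.01,0,0,0.1,0,0.01,0,0,0.1,0,0.01]}}

```text
clock: 2.93
tcp_pos: [0.5494, -0.3048, 0.1187]
orientation: [0.001, 0.329, 0.944, -0.0]
wrist_force: [0.6, 0.8, -1.4]
finger_gap: 0.0158
grip_force: 58.7
```

```bash
python3 -c "
from h import *
st()"
```

```text
2.93 q [-0.634  0.469 -0.022  1.076  0.     0.036] tcp [ 0.5494 -0.3048  0.1187] yaw 2.4718 q4 [ 1.500e-03  3.287e-01  9.444e-01 -4.000e-04] F [ 0.6  0.8 -1.4] gap 0.0158 58.7
```

Emit:
{"api": "move_arm", "payload": {"moves": [0.016,0.48,0,0.7,0.01,0.016,0.48,0,0.7,0.01,0.016,0.48,0,0.7,0.01,0.016,0.48,0,0.7,0.01,0.016,0.48,0,0.7,0.01,0.016,0.48,0,0.7,0.01,0.016,0.48,0,0.7,0.01,0.016,0.48,0,0.7,0.01,0.016,0.48,0,0.7,0.01,0.016,0.48,0,0.7,0.01,0.016,0.48,0,0.7,0.01,0.016,0.48,0,0.7,0.01]}}

```text
clock: 3.93
tcp_pos: [0.5629, 0.1798, 0.1154]
orientation: [-0.001, -0.017, 1.0, 0.0]
wrist_force: [-0.0, -0.3, -0.2]
finger_gap: 0.0154
grip_force: 58.8
```

Emit:
{"api": "move_arm", "payload": {"moves": [0,0.008,-0.02,0,0.01,0,0.008,-0.02,0,0.01,0,0.008,-0.02,0,0.01,0,0.008,-0.02,0,0.01]}}

```text
clock: 4.27
tcp_pos: [0.5638, 0.1828, 0.0965]
orientation: [-0.001, -0.015, 1.0, -0.0]
wrist_force: [0.3, -0.5, 0.1]
finger_gap: 0.015
grip_force: 58.8
```

Run:
```python
from h import *
st()
a=snap("top","pics/top2.png")["pixels"];b=snap("side","pics/side2.png")["pixels"]
A=cv2.resize(a[150:270,170:300,::-1],(400,369),interpolation=cv2.INTER_CUBIC)
B=cv2.resize(b[205:325,215:345,::-1],(400,369),interpolation=cv2.INTER_CUBIC)
cv2.imwrite("pics/m2.png",np.hstack([A,B]))
```

```text
4.27 q [ 0.178  0.427 -0.149  0.998 -0.     0.149] tcp [0.5638 0.1828 0.0965] yaw 3.1711 q4 [-1.200e-03 -1.480e-02  9.999e-01 -3.000e-04] F [ 0.3 -0.5  0.1] gap 0.015 58.8
```

View pics/m2.png

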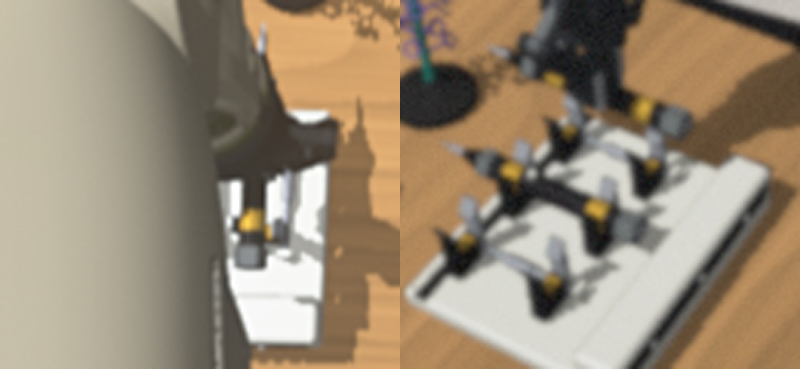

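The top-view half shows the held pen's rear band at (251,222) in the crop; the front is hidden by the gripper. The side half shows the held pen's bands at (555,78) and (644,111), against pen_c's at (513,172) and (597,210).

Run:
```python
from fit import *
T=dict(np.load("top.npz"));S=dict(np.load("side.npz")); k=400/130
tr=uv((251,222),k,170,150); sf=uv((155,78),k,215,205); sr=uv((244,111),k,215,205)
cf=uv((113,172),k,215,205); cr=uv((197,210),k,215,205)
print("c side",fit([(S,cf,cr)],.046)[0].round(4))
for z in (.075,.08,.085,.09,.095):
    x,f=fit([(S,sf,sr)],z); print(z,"side",x.round(4),f.round(1),"rear top",ray(T,tr,z+.008).round(4))
```

```text
c side [0.5616 0.24   0.0247]
0.075 side [0.5728 0.1691 0.0822] [ 0.5  0.4 -0.5 -0.4] rear top [0.5286 0.1862 0.083 ]
0.08 side [0.5693 0.1731 0.0793] [ 0.4  0.4 -0.4 -0.3] rear top [0.5277 0.1854 0.088 ]
0.085 side [0.5658 0.1772 0.0763] [ 0.3  0.3 -0.3 -0.3] rear top [0.5269 0.1845 0.093 ]
0.09 side [0.5623 0.1813 0.0733] [ 0.2  0.2 -0.2 -0.2] rear top [0.5261 0.1836 0.098 ]
0.095 side [0.5588 0.1854 0.0703] [ 0.2  0.1 -0.2 -0.1] rear top [0.5253 0.1828 0.103 ]
```

Emit:
{"api": "move_arm", "payload": {"moves": [0,0.002,-0.008,0,0.01,0,0.002,-0.016,0,0.01,0,0.002,-0.02,0,0.01,0,0.002,-0.02,0,0.01]}}

```text
clock: 4.7
tcp_pos: [0.5636, 0.1851, 0.0757]
orientation: [-0.001, -0.015, 1.0, -0.0]
wrist_force: [-0.3, -0.4, -1.3]
finger_gap: 0.0155
grip_force: 58.8
```

Run:
```python
from h import *
st()
a=snap("top","pics/top3.png")["pixels"];b=snap("side","pics/side3.png")["pixels"]
A=cv2.resize(a[160:260,225:295,::-1],(350,500),interpolation=cv2.INTER_CUBIC)
B=cv2.resize(b[215:315,222:312,::-1],(450,500),interpolation=cv2.INTER_CUBIC)
cv2.imwrite("pics/m3.png",np.hstack([A,B]))
```

```text
4.7 q [ 0.182  0.445 -0.175  0.953  0.     0.152] tcp [0.5636 0.1851 0.0757] yaw 3.1712 q4 [-1.300e-03 -1.480e-02  9.999e-01 -2.000e-04] F [-0.3 -0.4 -1.3] gap 0.0155 58.8
```

View pics/m3.png

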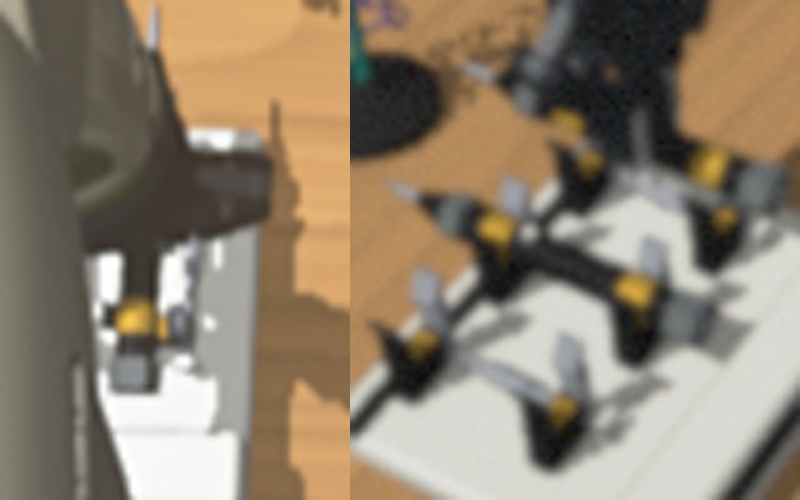

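The top half shows the held pen's rear band at (137,318) and needle tip at (153,8). The side half shows the held pen's bands at (567,122) and (713,165) and tip at (467,66), with pen_c's bands at (497,228) and (637,290) and tip at (390,187). The held pen looks pitched needle-down, so I'll fit it relative to pen_c.

```bash
cat > rel.py <<'E'
from fit import *
C=(.563,.2453,.046,.028,0.)   # nominal pen_c
def feat(p,c,names):
    R=cv2.Rodrigues(np.array(c["rvec"]))[0]; o=-R.T@np.array(c["tvec"]).ravel()
    x,y,z,w,b=p; a=np.array([np.cos(w)*np.cos(b),np.sin(w)*np.cos(b),np.sin(b)]); P=np.array([x,y,z])
    n=o-P; n-=a*(n@a); n/=np.linalg.norm(n)
    d={"f":P+.036*a+.008*n,"r":P-.036*a+.008*n,"t":P+.104*a}
    return proj(c,[d[k] for k in names])
def rel(views,yaw):
    # views: (cam, {pen_c feats}, {held feats})
    off=[np.mean(np.array(list(pc.values()))-feat(C,c,pc),0) for c,pc,_ in views]
    g=lambda p:np.concatenate([(feat((p[0],p[1],p[2],yaw,p[3]),c,h)+o-np.array(list(h.values()))).ravel() for (c,_,h),o in zip(views,off)])
    s=least_squares(g,[.563,.185,.07,0],x_scale=[.01,.01,.01,.1])
    print("off",np.round(off,1),"pose",s.x.round(4),"res",s.fun.round(1)); return s.x
E
python3 - <<'E'
from rel import *
T=dict(np.load("top.npz"));S=dict(np.load("side.npz"))
t=lambda *q:uv(q,5,225,160); t0=lambda *q:uv(q,5,172,155); s=lambda *q:uv((q[0]-350,q[1]),5,222,215)
v=[(T,{"f":t0(286,181),"r":t0(273,342),"t":t0(301,40)},{"r":t(137,318),"t":t(153,8)}),
 (S,{"f":s(497,228),"r":s(637,290),"t":s(390,187)},{"f":s(567,122),"r":s(713,165),"t":s(467,66)})]
rel(v,.0295); rel(v[:1],.0295);rel(v[1:],.0295)
E
```

```text
off [[-0.6 -0.2]
 [ 2.4 -1. ]] pose [ 0.5633  0.1877  0.0688 -0.0246] res [-0.6 -0.6  0.1 -0.5  1.8 -1.4 -0.1  0.8 -0.5  0.9]
off [[-0.6 -0.2]] pose [0.5661 0.1901 0.0492 0.0391] res [-0.  0. -0. -0.]
off [[ 2.4 -1. ]] pose [ 0.5653  0.1867  0.0673 -0.0252] res [ 1.4 -1.5 -0.6  0.6 -0.8  0.9]
```

Emit:
{"api": "move_arm", "payload": {"moves": [0.001,-0.001,-0.004,0,0.01,0.001,-0.001,-0.008,0,0.01,0.001,-0.001,-0.012,0,0.01,0.001,-0.001,-0.012,0,0.01]}}

```text
clock: 5.13
tcp_pos: [0.565, 0.1846, 0.0643]
orientation: [-0.001, -0.015, 1.0, -0.0]
wrist_force: [-0.9, -0.2, -0.8]
finger_gap: 0.0156
grip_force: 58.8
```

Emit:
{"api": "move_arm", "payload": {"moves": [0,0,-0.003,0,0.01,0,0,-0.006,0,0.01,0,0,-0.008,0,0.01,0,0,-0.008,0,0.01]}}

```text
clock: 5.47
tcp_pos: [0.5663, 0.1841, 0.0589]
orientation: [0.001, -0.015, 1.0, -0.001]
wrist_force: [-2.1, -2.7, 9.2]
finger_gap: 0.0156
grip_force: 59.9
```

Emit:
{"api": "move_arm", "payload": {"moves": [0,0,-0.002,0,0.01,0,0,-0.004,0,0.01,0,0,-0.004,0,0.01]}}

```text
clock: 5.72
tcp_pos: [0.5668, 0.1838, 0.0547]
orientation: [0.001, -0.015, 1.0, -0.001]
wrist_force: [-0.9, -2.9, 6.1]
finger_gap: 0.0154
grip_force: 59.7
```

Emit:
{"api": "move_arm", "payload": {"moves": [0,0,-0.002,0,0.01,0,0,-0.004,0,0.01,0,0,-0.004,0,0.01]}}

```text
clock: 5.97
tcp_pos: [0.5665, 0.1838, 0.0496]
orientation: [0.001, -0.015, 1.0, -0.001]
wrist_force: [1.0, -5.8, 2.4]
finger_gap: 0.0157
grip_force: 59.2
```

Run:
```python
from h import *
st()
```

```text
5.97 q [ 0.18   0.471 -0.205  0.893 -0.002  0.151] tcp [0.5665 0.1838 0.0496] yaw 3.171 q4 [ 9.000e-04 -1.470e-02  9.999e-01 -9.000e-04] F [ 1.  -5.8  2.4] gap 0.0157 59.2
```

Emit:
{"api": "move_arm", "payload": {"moves": [0,0,-0.002,0,0.01,0,0,-0.004,0,0.01,0,0,-0.004,0,0.01]}}

```text
clock: 6.22
tcp_pos: [0.5666, 0.1838, 0.0492]
orientation: [0.002, -0.015, 1.0, -0.001]
wrist_force: [-6.5, -7.0, 26.1]
finger_gap: 0.0155
grip_force: 61.9
```

Emit:
{"api": "move_arm", "payload": {"moves": [0,0,-0.002,0,0.01,0,0,-0.003,0,0.01,0,0,-0.003,0,0.01]}}

```text
clock: 6.47
tcp_pos: [0.5666, 0.1838, 0.049]
orientation: [0.002, -0.015, 1.0, -0.001]
wrist_force: [-13.4, -8.0, 43.5]
finger_gap: 0.0159
grip_force: 63.8
```

Emit:
{"api": "move_arm", "payload": {"moves": [0,0,0.004,0,0.01,0,0,0.006,0,0.01,0,0,0.006,0,0.035,0,0,0.006,0,0.035,0,0,0.006,0,0.035,0,0,0.006,0,0.035]}}

```text
clock: 6.97
tcp_pos: [0.5652, 0.1851, 0.0478]
orientation: [-0.0, -0.015, 1.0, 0.0]
wrist_force: [0.0, 0.2, 0.2]
finger_gap: 0.0345
grip_force: 0.0
```

Emit:
{"api": "move_arm", "payload": {"moves": [0,0,0.02,0,0.035,0,0,0.05,0,0.035,0,0,0.09,0,0.035,0,-0.04,0.1,0,0.05,0,-0.08,0.1,0,0.06,0,-0.12,0.1,0,0.06,0,-0.16,0.1,0,0.06,0,-0.2,0.1,0.05,0.06,0,-0.24,0.1,0.1,0.06,0,-0.28,0.1,0.15,0.06,0,-0.28,0.1,0.15,0.06]}}

```text
clock: 7.88
tcp_pos: [0.5661, -0.1018, 0.148]
orientation: [0.0, -0.087, 0.996, -0.001]
wrist_force: [0.1, -0.1, -0.3]
finger_gap: 0.0603
grip_force: 0.0
```

Run:
```python
from h import *
st()
a=snap("top","pics/top4.png")["pixels"];b=snap("side","pics/side4.png")["pixels"]
A=cv2.resize(a[158:258,172:282,::-1],(396,360),interpolation=cv2.INTER_CUBIC)
B=cv2.resize(b[225:325,218:328,::-1],(396,360),interpolation=cv2.INTER_CUBIC)
cv2.imwrite("pics/m4.png",np.hstack([A,B]))
```

```text
7.88 q [-0.316  0.354 -0.124  1.092 -0.002 -0.491] tcp [ 0.5661 -0.1018  0.148 ] yaw 3.3167 q4 [ 3.000e-04 -8.740e-02  9.962e-01 -1.200e-03] F [ 0.1 -0.1 -0.3] gap 0.0603 0.0
```

View pics/m4.png

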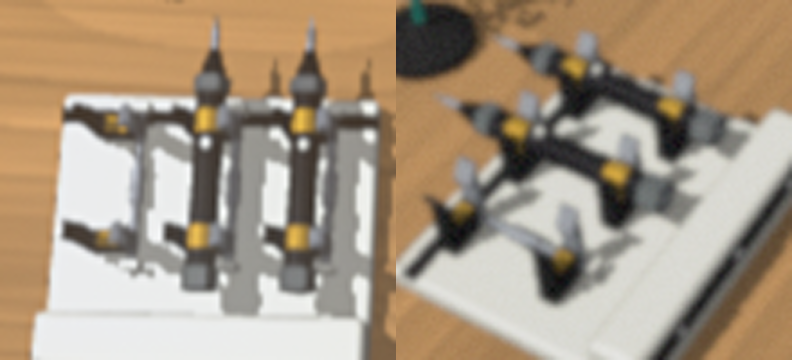

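Both views show the first pen fully down and level with pen_c: top-view tips at (215,20) and (311,20), bands level, and the jaw closed. Next is the second pen.

Emit:
{"api": "move_arm", "payload": {"moves": [-0.029,-0.003,-0.03,0.005,0.06,-0.029,-0.003,-0.06,0.005,0.06,-0.029,-0.003,-0.09,0.005,0.06,-0.029,-0.003,-0.09,0.005,0.06,-0.029,-0.003,-0.09,0.005,0.06]}}

```text
clock: 8.4
tcp_pos: [0.5351, -0.0963, 0.0572]
orientation: [-0.002, -0.093, 0.996, 0.001]
wrist_force: [0.2, 0.5, 1.0]
finger_gap: 0.0599
grip_force: 0.0
```

Emit:
{"api": "move_arm", "payload": {"moves": [0.001,-0.008,-0.015,-0.004,0.06,0.001,-0.008,-0.03,-0.004,0.06,0.001,-0.008,-0.04,-0.004,0.06,0.001,-0.008,-0.04,-0.004,0.06,0.001,-0.008,-0.04,-0.004,0.06]}}

```text
clock: 8.82
tcp_pos: [0.5382, -0.1058, 0.0192]
orientation: [0.0, -0.091, 0.996, 0.0]
wrist_force: [-0.1, -0.0, 0.8]
finger_gap: 0.0596
grip_force: 0.0
```

Emit:
{"api": "move_arm", "payload": {"moves": [-0.001,0.001,-0.002,0,0.05,-0.001,0.001,-0.002,0,0.03,-0.001,0.001,-0.002,0,0.02,-0.001,0.001,-0.002,0,0.01,-0.001,0.001,-0.002,0,0.01,-0.001,0.001,-0.002,0,0.01,-0.001,0.001,-0.002,0,0.01]}}

```text
clock: 9.4
tcp_pos: [0.5371, -0.1053, 0.0172]
orientation: [0.001, -0.09, 0.996, -0.0]
wrist_force: [-1.3, 0.7, 5.0]
finger_gap: 0.0157
grip_force: 58.7
```

Emit:
{"api": "move_arm", "payload": {"moves": [0,0,0.03,0,0.01,0,0,0.06,0,0.01,0,0,0.1,0,0.01,0,0,0.11,0,0.01,0,0,0.11,0,0.01]}}

```text
clock: 9.82
tcp_pos: [0.5394, -0.1063, 0.1304]
orientation: [0.004, -0.09, 0.996, -0.002]
wrist_force: [0.9, -0.3, -1.3]
finger_gap: 0.0156
grip_force: 58.8
```

Emit:
{"api": "move_arm", "payload": {"moves": [-0.03,0.036,0.02,-0.03,0.01,-0.04,0.074,0.03,-0.06,0.01,-0.04,0.114,0.04,-0.1,0.01,-0.04,0.154,0.05,-0.15,0.01,-0.04,0.194,0.05,-0.15,0.01,-0.04,0.234,0.05,-0.15,0.01,-0.04,0.274,0.05,-0.15,0.01,-0.04,0.314,0.05,-0.15,0.01,-0.04,0.354,0.05,-0.15,0.01,-0.03,0.39,0.05,-0.15,0.01,-0.01,0.41,0.03,-0.15,0.01,0.01,0.41,0.0,-0.15,0.01]}}

```text
clock: 10.82
tcp_pos: [0.548, 0.3103, 0.1272]
orientation: [0.003, -0.019, 1.0, 0.002]
wrist_force: [1.0, 0.2, -0.3]
finger_gap: 0.0153
grip_force: 58.9
```

Emit:
{"api": "move_arm", "payload": {"moves": [0.01,0,-0.02,0,0.01,0.014,0,-0.035,0,0.01,0.014,0,-0.035,0,0.01,0.014,0,-0.035,0,0.01]}}

```text
clock: 11.15
tcp_pos: [0.5589, 0.304, 0.0887]
orientation: [-0.002, -0.015, 1.0, -0.001]
wrist_force: [-0.9, -0.4, -0.8]
finger_gap: 0.0155
grip_force: 58.8
```

Run:
```python
from h import *
st()
a=snap("top","pics/top5.png")["pixels"];b=snap("side","pics/side5.png")["pixels"]
A=cv2.resize(a[150:250,172:282,::-1],(396,360),interpolation=cv2.INTER_CUBIC)
B=cv2.resize(b[205:305,218:328,::-1],(396,360),interpolation=cv2.INTER_CUBIC)
cv2.imwrite("pics/m5.png",np.hstack([A,B]))
```

```text
11.15 q [ 0.372  0.512 -0.03   1.033  0.     0.341] tcp [0.5589 0.304  0.0887] yaw 3.1725 q4 [-2.500e-03 -1.550e-02  9.999e-01 -9.000e-04] F [-0.9 -0.4 -0.8] gap 0.0155 58.8
```

View pics/m5.png

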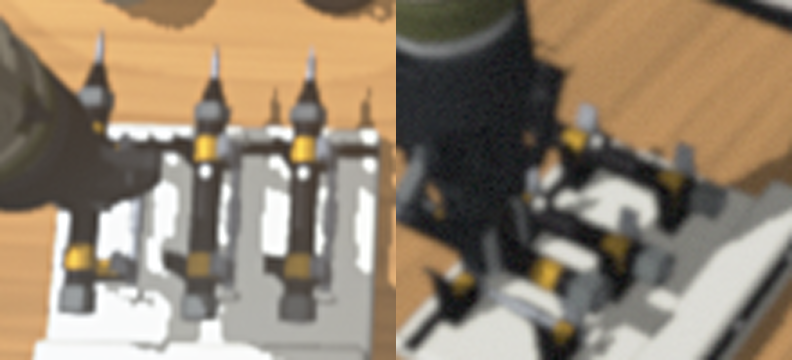

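The top half shows the held pen over the +y cradle, rear band at (80,258) and tip at (100,35). After parallax it lies about 3 mm towards -x, which agrees with the TCP reading. The side view is mostly blocked by the wrist.

Emit:
{"api": "move_arm", "payload": {"moves": [0.002,0.001,-0.005,0,0.01,0.002,0.001,-0.01,0,0.01,0.002,0.001,-0.013,0,0.01,0.002,0.001,-0.013,0,0.01,0.002,0.001,-0.013,0,0.01]}}

```text
clock: 11.67
tcp_pos: [0.5624, 0.3056, 0.0783]
orientation: [-0.0, -0.016, 1.0, 0.0]
wrist_force: [1.1, 0.2, 0.0]
finger_gap: 0.0155
grip_force: 58.8
```

Emit:
{"api": "move_arm", "payload": {"moves": [-0.0005,-0.0005,-0.005,-0.001,0.01,-0.0005,-0.0005,-0.01,-0.001,0.01,-0.0005,-0.0005,-0.014,-0.001,0.01,-0.0005,-0.0005,-0.018,-0.001,0.01,-0.0005,-0.0005,-0.02,-0.001,0.01,-0.0005,-0.0005,-0.022,-0.001,0.01,-0.0005,-0.0005,-0.022,-0.001,0.01]}}

```text
clock: 12.25
tcp_pos: [0.5624, 0.3041, 0.058]
orientation: [0.001, -0.015, 1.0, -0.001]
wrist_force: [-3.6, -4.8, 11.3]
finger_gap: 0.0155
grip_force: 60.4
```

Emit:
{"api": "move_arm", "payload": {"moves": [0,0,-0.002,0,0.01,0,0,-0.004,0,0.01,0,0,-0.006,0,0.01,0,0,-0.006,0,0.01]}}

```text
clock: 12.58
tcp_pos: [0.5628, 0.3037, 0.0511]
orientation: [0.001, -0.015, 1.0, -0.001]
wrist_force: [0.6, -5.1, 4.8]
finger_gap: 0.0153
grip_force: 59.5
```

Emit:
{"api": "move_arm", "payload": {"moves": [0,0,-0.002,0,0.01,0,0,-0.004,0,0.01,0,0,-0.006,0,0.01,0,0,-0.006,0,0.01]}}

```text
clock: 12.92
tcp_pos: [0.5628, 0.3038, 0.0479]
orientation: [0.001, -0.015, 1.0, -0.001]
wrist_force: [-6.1, -8.0, 22.4]
finger_gap: 0.0157
grip_force: 61.4
```

Emit:
{"api": "move_arm", "payload": {"moves": [0,0,-0.002,0,0.01,0,0,-0.004,0,0.01,0,0,-0.004,0,0.01]}}

```text
clock: 13.17
tcp_pos: [0.5629, 0.3038, 0.0477]
orientation: [0.002, -0.015, 1.0, -0.001]
wrist_force: [-13.6, -11.0, 44.0]
finger_gap: 0.0156
grip_force: 63.8
```

Emit:
{"api": "move_arm", "payload": {"moves": [0,0,0.004,0,0.01,0,0,0.007,0,0.01,0,0,0.007,0,0.035,0,0,0.007,0,0.035,0,0,0.007,0,0.035,0,0,0.007,0,0.035]}}

```text
clock: 13.67
tcp_pos: [0.5619, 0.3054, 0.0467]
orientation: [-0.0, -0.015, 1.0, 0.0]
wrist_force: [0.2, -0.1, -0.7]
finger_gap: 0.0349
grip_force: 0.0
```

Emit:
{"api": "move_arm", "payload": {"moves": [0,0,0.02,0,0.035,0,0,0.05,0,0.035,0,0,0.09,0,0.035,-0.03,-0.03,0.11,0,0.05,-0.05,-0.06,0.12,0,0.06,-0.06,-0.1,0.12,0,0.06,-0.06,-0.14,0.12,0,0.06,-0.06,-0.18,0.12,0,0.06,-0.06,-0.22,0.12,0,0.06,-0.06,-0.26,0.12,0,0.06,-0.06,-0.3,0.12,0,0.06,-0.06,-0.34,0.12,0,0.06]}}

```text
clock: 14.67
tcp_pos: [0.5018, -0.0364, 0.1673]
orientation: [0.0, -0.015, 1.0, 0.0]
wrist_force: [0.7, -0.4, 0.1]
finger_gap: 0.06
grip_force: 0.0
```

Emit:
{"api": "move_arm", "payload": {"moves": [0,-0.04,0.02,0,0.06,0,-0.04,0.02,0,0.06,0,-0.04,0.02,0,0.06,0,-0.04,0.02,0,0.06]}}

```text
clock: 15.0
tcp_pos: [0.5021, -0.0746, 0.1871]
orientation: [-0.0, -0.015, 1.0, 0.0]
wrist_force: [-0.2, -0.0, 0.7]
finger_gap: 0.06
grip_force: 0.0
```

Run:
```python
from h import *
st()
a=snap("top","pics/top6.png")["pixels"];b=snap("side","pics/side6.png")["pixels"]
A=cv2.resize(a[158:258,172:282,::-1],(396,360),interpolation=cv2.INTER_CUBIC)
B=cv2.resize(b[225:325,218:328,::-1],(396,360),interpolation=cv2.INTER_CUBIC)
cv2.imwrite("pics/m6.png",np.hstack([A,B]))
```

```text
15.0 q [-3.060e-01  2.060e-01 -2.260e-01  1.139e+00  1.000e-03 -3.360e-01] tcp [ 0.5021 -0.0746  0.1871] yaw 3.1709 q4 [-1.000e-04 -1.470e-02  9.999e-01  4.000e-04] F [-0.2 -0.   0.7] gap 0.06 0.0
```

View pics/m6.png

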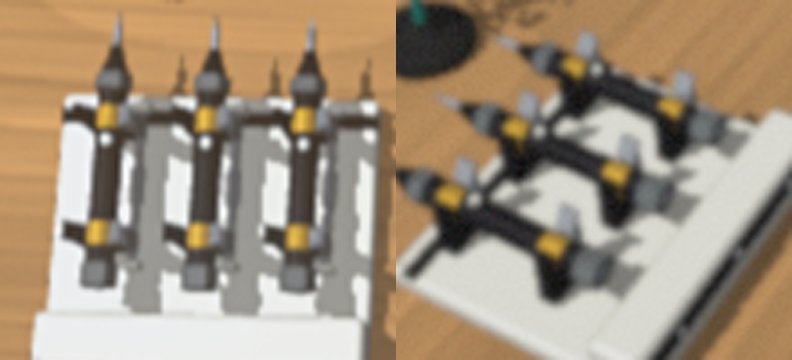

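All three pens sit down in their cradles with the jaws closed, tips at (118,15), (215,19) and (311,20) in the top half. I'll check numerically that they are level.

Run:
```python
from fit import *
for n in("top","side"):
    P=[]
    for _ in range(4):
        c=env.read_camera(n); P.append(c["pixels"].astype(float))
    i=np.mean(P,0); w=np.clip(np.minimum(i[...,0],i[...,1])-i[...,2]-55,0,None)
    guess=[(.5615,.3055),(.5630,.2453),(.5648,.1853)]; o=np.array([-.6,-.2] if n=="top" else [2.4,-1.])
    for g in guess:
        a=np.array([np.cos(.028),np.sin(.028)]); q=[]
        for s in(.036,-.036):
            u=proj(c,[g[0]+s*a[0],g[1]+s*a[1],.054])[0]+o
            for _ in range(5):
                yy,xx=np.mgrid[:400,:640]; m=w*((abs(xx-u[0])<5)&(abs(yy-u[1])<5)); u=np.array([(m*xx).sum(),(m*yy).sum()])/m.sum()
            q.append(u)
        x=fit([(c,*q)],.046)[0]; d=x[:2]; print(n,np.round(q,1).tolist(),x.round(4),"along dock x",round(d@a*1000,2),"across",round((d[1]*a[0]-d[0]*a[1])*1000,2))
```

```text
top [[200.9, 189.6], [198.1, 222.0]] [0.5629 0.3091 0.0269] along dock x 571.31 across 293.23
top [[228.3, 190.6], [226.1, 222.9]] [0.5639 0.2482 0.0309] along dock x 570.66 across 232.27
top [[255.4, 191.0], [253.7, 223.4]] [0.5662 0.1882 0.0355] along dock x 571.24 across 172.28
side [[232.5, 279.0], [260.8, 292.6]] [0.5617 0.3006 0.0306] along dock x 569.92 across 284.79
side [[250.8, 260.1], [278.4, 272.6]] [0.563  0.2395 0.0289] along dock x 569.53 across 223.68
side [[267.2, 243.0], [293.9, 254.4]] [0.5652 0.1792 0.027 ] along dock x 570.01 across 163.3
```

The three pens are level within about 0.6 mm, 60 mm apart and parallel, so I'm handing in.

```bash
python3 -c "
from h import *
print(env.hand_in())"
```

```text
the job is handed in; nothing more can be done
None
```

Both pens are pressed fully home in the two free cradles, needles the same way as the charging pen and ends level within about 0.6 mm; the job was handed in with about 15.5 s on the clock, and no verdict came back.

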